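# Square up and block a pile of culture plates

### The job

Get the culture plate from the plate warmer onto the two-plate pile in the stacking station and bring all three plates squarely home, one exactly above the other, against both its long wall and its end stop, with the metal angle standing with its flat face flush along the middle of the pile's open long side. Push gently, as the plates must not be pressed hard, and leave the bottle, the tip box and the petri dish where they are.

Things in the scene. Friction and masses are not known exactly. Their poses are not given: they have to be found in the camera images.
- dock: Aluminium stacking station fixed to the bench: a 6 mm base, an upright long wall on its -x side and an upright adjustable end stop on its +y side. Open to +x and -y. Origin: on the bench. A plate touching the long wall is at x = 0; plates in the pile are at z = 6, 21, 36 mm. The base spans y = -42 to 110 mm and ends at x = 38 mm, so plates overhang it. Turned up to 0.25 rad.
- long_wall (a point): Top middle of the inner face of the station's 52 mm high long wall. The face is the plane x = -42.5 mm of the station; the wall runs from y = -45 to 55 mm and is 10 mm thick. Axes as the station's.
- feeler (a joint): How far (m) the end stop's feeler is pushed in along the station's +y. The stop is an upright face across y, from x = -38 to 22 mm, top at z = 52 mm. Its setting is not given: a plate touching it has its origin at y = -6 to 8 mm: find it by touch. The feeler, a light sprung tab (under 0.1 N) at x = -8 to 8 mm, stands 4 mm proud of the face: 0 = free, 0.004 = a plate touches the face.
- plate_a: Lidded 24-well culture plate, a rigid slab of pale plastic 85 (x) x 128 (y) x 15 mm high, flat above and below, 0.08 to 0.17 kg, too wide to grasp; slides easily (friction about 0.3). Origin: centre of its underside. Bottom plate of the pile, on the station's base, at the start at x = 7 to 18 and y = -27 to -16 mm in the station, turned up to 0.08 rad.
- plate_b: Lidded 24-well culture plate, a rigid slab of pale plastic 85 (x) x 128 (y) x 15 mm high, flat above and below, 0.08 to 0.17 kg, too wide to grasp; slides easily (friction about 0.3). Origin: centre of its underside. It lies on plate_a, at the start also at x = 7 to 18 and y = -27 to -16 mm in the station, turned up to 0.08 rad.
- plate_c: Lidded 24-well culture plate, a rigid slab of pale plastic 85 (x) x 128 (y) x 15 mm high, flat above and below, 0.08 to 0.17 kg, too wide to grasp; slides easily (friction about 0.3). Origin: centre of its underside. It starts on the warmer, long side roughly along the station's y, 4 to 30 mm towards the station's +x, so that it clears the long wall when slid along +y.
- warmer: Plate warmer, a fixed white block with a flat steel top, 125 (x) x 150 (y) mm and 38 mm high: 2 mm above the top of the two-plate pile. It stands on the station's -y side; its edge towards the station is at about y = -134 mm there, and a plate slid across the gap along +y does not fall in. Origin: centre of its underside.
- keeper: Loose metal angle on the bench, 0.25 to 0.4 kg, friction about 0.3, tips over if pushed high: upright web 110 (y) x 56 high x 10 mm thick, foot 6 mm thick from x = 10 to 70 mm behind it. Origin: bottom middle of the web's flat face, which looks to its -x, to the pile. Flush on a home pile it is at x = 42.5 mm in the station, axes parallel; it starts 50 to 80 mm off that, turned up to 0.25 rad.
- bottle: Bystander: a closed reagent bottle, 70 mm across and 150 mm high, loose. Origin: centre of its underside.
- tipbox: Bystander: a white pipette-tip box with an orange top, 85 x 120 x 65 mm, loose. Origin: centre of its underside.
- dish: Bystander: a round petri dish, 90 mm across and 15 mm high, loose. Origin: centre of its underside.
Mind the look-alikes: they are no part of the job. Leave any pink or yellow look-alike of the plate_a alone.

How it is judged:
At the end, for the whole second after the job is handed in: The three plates lie flat in one pile, plate_c on top, each within 2.5 mm of the long wall and of plate_c lengthwise and square within 0.03 rad; feeler in by over 2.5 mm; the angle upright, flush on the pile within 3 mm and 0.03 rad, centred within 30 mm; all at rest (x of plate_a in the frame of dock between -0.0025 and 0.0025 m and y of plate_a in the frame of plate_c between -0.0025 and 0.0025 m and z of plate_a in the frame of dock between 0.003 and 0.009 m and angle between the y axis of each of plate_a, plate_b, plate_c, keeper and the y axis of dock, either way round below 0.03 rad and angle between each of plate_a, plate_b, plate_c, keeper's own z axis and vertical below 0.03 rad and linear speed of each of plate_a, plate_b, plate_c, keeper below 0.01 m/s and x of plate_b in the frame of dock between -0.0025 and 0.0025 m and y of plate_b in the frame of plate_c between -0.0025 and 0.0025 m and z of plate_b in the frame of dock between 0.018 and 0.024 m and x of plate_c in the frame of dock between -0.0025 and 0.0025 m and y of plate_c in the frame of dock between -0.0095 and 0.0115 m and z of plate_c in the frame of dock between 0.033 and 0.039 m and x of keeper in the frame of dock between 0.0395 and 0.0455 m and y of keeper in the frame of plate_c between -0.03 and 0.03 m and value of joint feeler above 0.0025 m); the robot touches nothing.
It fails at once if a plate is pressed against the station, by the gripper or by the angle with more than 25 N (contact force between any of dock, the fingers, keeper and plate_a above 25 N or contact force between any of dock, the fingers, keeper and plate_b above 25 N or contact force between any of dock, the fingers, keeper and plate_c above 25 N).
It fails at once if the bottle, the tip box or the petri dish is moved more than 20 mm (distance of any of bottle, tipbox, dish from where it was at the start of the episode above 0.02 m).
It also fails if it takes over 64 s, if anything falls off the work surface, if the arm or the gripper's body presses on something with over 40 N, if the wrist force passes 120 N, or if a joint passes its speed limit or range.

### The arm

A 6-joint arm with a two-finger parallel gripper is mounted at the origin on the work surface. World frame = base frame: x ahead of the robot, y to its left, z up, the work surface at z = 0. Lengths are in m, angles in rad, forces in N, time in s.
With the tool pointing down it reaches from about 0.325 to 0.9 m from the base axis. Payload 6.1 kg.
Tool frame: the origin (TCP) lies midway between the tips of the shut fingers; the grasp point (between the pads) lies 19 mm behind it (bot.tcp_to_grasp is the z of the grasp point in the tool frame, in m); z points along the fingers, y is the line along which they close (so a half turn about z gives the same grasp; the last joint's range is limited). The gripper opens to 85 mm and grips with 20 to 120 N. Pads are 22 mm wide; open, the fingers measure 114 mm over their backs; the gripper's body (76 mm by 85 mm) begins 54 mm behind the grasp point. The pads swing forward as they close: fully open they stand 13 mm farther back than shut.
Start: joints at [-1.257, 0.22, 1.526, -0, 1.395, -0.126], TCP at [0.266, -0.566, 0.231] pointing down, gripper open.
Joint ranges: [-2.98, 2.98], [-0.91, 2.08], [0.09, 2.57], [-1.24, 4.39], [0.2, 2.65], [-2.68, 2.68]. Speed limits (rad/s): [2.57, 2.57, 3.01, 3.14, 3.14, 3.14].

### API

Orientations are given as a 3x3 rotation matrix whose columns are the frame's x, y, z axes.
In Python, from station import bot, optics, close_job gives the robot as it stands. The module is installed in compiled form; this text tells all that it offers.
- The arm moves only by the tool servo_tool, never from a script. Its argument "commands" is a list that holds one entry, the list of rows, each a list of 7 numbers: the shift along the tool's x, y, z as a fraction of full scale, then the turn, a rotation vector about the tool's x, y, z as a fraction of full scale, then the opening, from 0 (shut) to 1 (fully open). In form: [[[tx, ty, tz, ax, ay, az, grip], ...]]. A call has 1 to 5 rows; each row shifts and turns the commanded pose from where the row before left it, along the tool's axes as they then stand; what a row does not reach is not made up. Full scale, the value 1, is 25 mm for a shift and 6 degrees for a turn. A row lasts 1/12 s, in which the tool goes at most 41.7 mm and 7.16 degrees, less where a joint would pass 70% of its speed; a pose out of reach is approached as far as the arm can. A call with a number of a shift or a turn outside -1 to 1 is refused whole. A call with a gripper value outside its range is refused whole. The fingers move at their own pace and stop on an object; "newtons" is the grip in N (left out, the last holds). Time passes only in rows, so rows that do not move let the fingers close. It gives the time, the measured TCP pose, the force, the opening and the grip force at its end, in the units of the state.
- bot.observe(): the state, without advancing time (a new reading comes with each control period).
- optics.grab_frame(name): name is "scene" or "top"; returns a dict with "image" (384x512x3 uint8, blue, green, red), "intrinsics" (3x3 intrinsics, pixels), "T" (4x4, takes a point from camera to world coordinates). Camera axes: x right, y up, looking along -z (the intrinsics and any distortion apply to the point x, -y, -z); pixel columns grow to the right and rows downward; lengths in m; the calibration is good to about 2 mm. A picture is of the moment at which its call begins. There is no depth.
- close_job(): hands the job in; it is judged then, once.
Trained networks look in a picture, given as the dict that the camera call returned (one of the last four; its "shot" number tells which), for a name from the list of things; names that differ only in an ending like _2 or _b are one class to them, and where a whole thing is asked for, a point or a joint stands for the part that bears it (a point fixed in the world has none). Each returns a list of dicts, best first, with "confidence" (0 to 1); they miss things now and then, are a little off and sometimes report something else, mostly with a low value. They report only what shows in the picture. A call takes as long as a camera call. They do not tell look-alikes from the thing itself.
- optics.silhouettes(name, picture): "mask" (384x512 bool, what is visible of it) and "xy" ([column, row] in pixels, amid what is visible of it).
The state is a dict: "time": time; "q": joint angles; "dq": joint speeds; "effort": joint torques, N m; "eef_pos": TCP position; "orientation": TCP orientation; "wrist_force": force on the tool from outside, world axes, zero at the start; "torque": the same for the moment, N m; "opening": finger opening in m; "finger_force": force on a finger pad.
Only numpy, scipy, OpenCV 4.12 (cv2) and the standard library are available. Lean on these libraries where they do the work, as an engineer would, in place of code of your own. Each camera call takes 0.05 s, during which the arm holds its last target. There are 200 camera calls.

## Working session

There is one attempt and no reset: what is moved stays moved. The work goes in short steps, Python scripts to look and compute and a tool call to move; the robot and the scene stay as the last step left them, time stands still between calls to the robot, and variables do not carry over. Pictures are saved under pics/ and viewed, at most 12 in all, crops included, and the job is handed in when it is done.

Besides the shell and the picture viewer there is one more tool, called after "Request:" as name([rows], argument=value, ...), one row to a line, values as JSON. servo_tool: Moves the arm, as the interface text tells. Shift numbers are shares of 25 mm and turn numbers shares of 6 degrees, none past 1 either way. Its arguments: {"type":"object","properties":{"commands":{"type":"array"},"newtons":{"type":"number"}},"required":["commands"]}

```bash
mkdir -p pics; python3 - <<'E'
from station import bot, optics
import cv2, numpy as np, pickle
s=bot.observe(); print(s)
out={}
for n in ["scene","top"]:
    p=optics.grab_frame(n); cv2.imwrite(f"pics/{n}0.png",p["image"]); print(n,p["intrinsics"],p["T"].round(4).tolist(),p.keys())
    det={}
    for t in ["dock","plate_a","warmer","keeper","bottle","tipbox","dish"]:
        d=optics.silhouettes(t,p); det[t]=d
        print(t,[(round(x["confidence"],2),np.round(x["xy"]).tolist(),int(x["mask"].sum())) for x in d])
    out[n]=(p,det)
pickle.dump(out,open("f0.pkl","wb"))
E
```

```text
{'time': 0.0, 'q': array([-1.25709346e+00,  2.21259094e-01,  1.52762553e+00,  1.97514818e-05,
        1.39471222e+00, -1.26076355e-01]), 'dq': array([-0.00090836,  0.00056055,  0.00045423, -0.00029148, -0.00083045,
       -0.00071159]), 'effort': array([-1.69446732e-03, -4.96900892e+01, -3.89394093e+01, -2.39364945e-04,
        1.09369081e-02,  7.11130355e-06]), 'eef_pos': array([ 0.26591113, -0.56492923,  0.2301712 ]), 'orientation': array([[ 9.04847243e-01,  4.25735958e-01, -5.99960043e-04],
       [ 4.25736294e-01, -9.04845263e-01,  1.91237602e-03],
       [ 2.71296233e-04, -1.98583293e-03, -9.99997991e-01]]), 'wrist_force': array([0.18105375, 0.40424398, 0.2382399 ]), 'torque': array([ 0.03502723,  0.05586394, -0.03723176]), 'finger_force': 0.0, 'opening': 0.08560622725733431}
scene [[445.18375495   0.         248.41951886]
 [  0.         445.18375495 193.63048115]
 [  0.           0.           1.        ]] [[0.0006, -0.6815, 0.7318, 1.3665], [0.9998, 0.0148, 0.013, 0.0362], [-0.0197, 0.7317, 0.6814, 0.8811], [0.0, 0.0, 0.0, 1.0]] dict_keys(['image', 'intrinsics', 'T', 'shot'])
d
[... 417 characters left out ...]
8]
 [  0.         360.09849236 195.1562981 ]
 [  0.           0.           1.        ]] [[0.0139, 0.9832, -0.1823, 0.3193], [-0.9999, 0.0139, -0.0013, -0.0005], [0.0012, 0.1823, 0.9832, 1.0388], [0.0, 0.0, 0.0, 1.0]] dict_keys(['image', 'intrinsics', 'T', 'shot'])
dock [(0.62, [198.0, 198.0], 668)]
plate_a [(0.94, [287.0, 193.0], 1424), (0.79, [224.0, 184.0], 1347), (0.71, [283.0, 126.0], 1180), (0.65, [179.0, 277.0], 1530), (0.64, [248.0, 196.0], 90)]
warmer [(0.61, [291.0, 206.0], 897)]
keeper [(0.68, [223.0, 136.0], 807)]
bottle [(0.66, [106.0, 230.0], 901), (0.17, [200.0, 198.0], 650)]
tipbox [(0.58, [115.0, 160.0], 1686), (0.21, [225.0, 183.0], 1322)]
dish [(0.67, [225.0, 182.0], 1338)]
```

```bash
python3 -c "
import cv2
for n in ['scene','top']: cv2.imwrite(f'pics/{n}0b.png',cv2.resize(cv2.imread(f'pics/{n}0.png'),(800,600),interpolation=cv2.INTER_CUBIC))"
```

```text
(no output)
```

View pics/top0b.png

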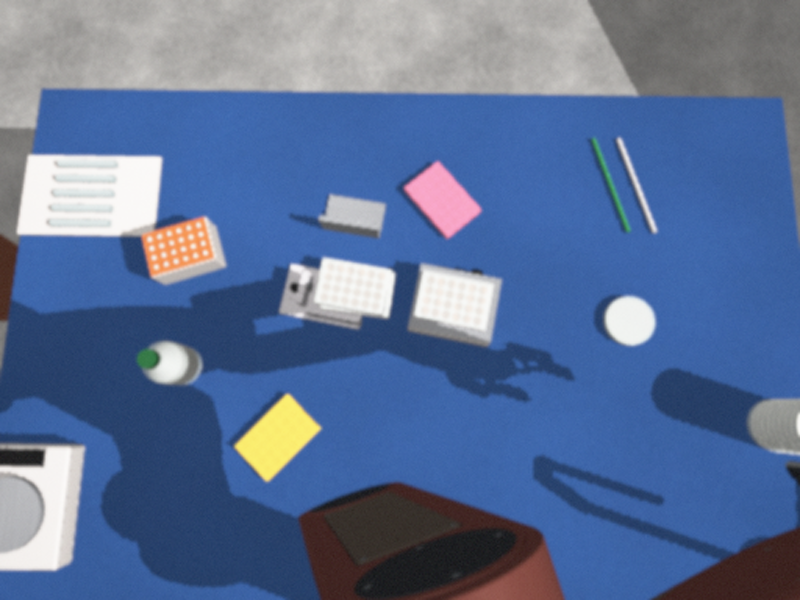

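View pics/scene0b.png

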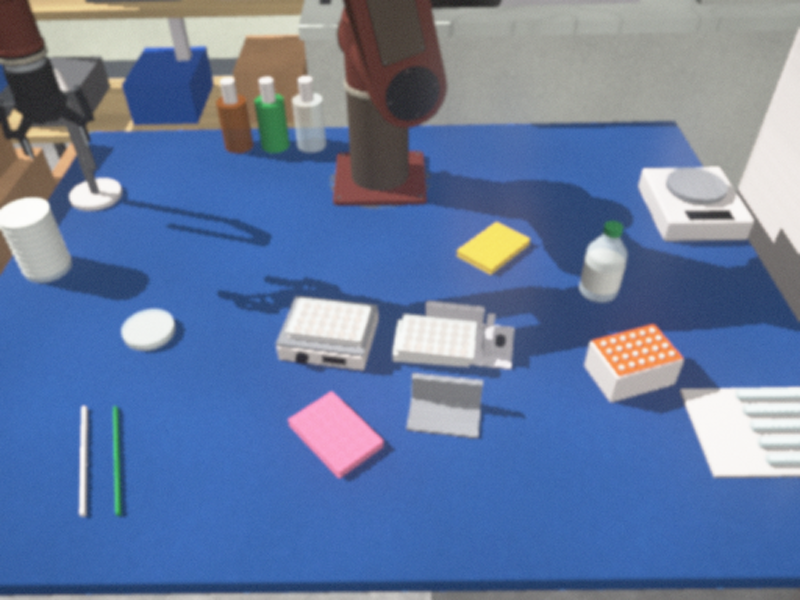

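The top view has three candidates for the plate to move:
- White plate on the warmer at px (287,193): this is plate_c by its place.
- Pile plates at (224,184) and (248,196): plate_b and the sliver of plate_a.
- Pink look-alike at (283,126) and yellow one at (179,277): both to be left alone.

The keeper is at (223,136). Next I fit poses to the masks and check the choice in a crop.

```bash
cat > h.py <<'E'
import numpy as np, cv2, pickle
from scipy.optimize import minimize
def proj(p,X):
    T=p["T"];c=(np.asarray(X)-T[:3,3])@T[:3,:3]; c=c*[1,-1,-1]
    uv=c@p["intrinsics"].T; return uv[:,:2]/uv[:,2:]
def box(pose,x0,x1,y0,y1,z0,z1):
    x,y,a=pose; P=np.array([[X,Y,Z] for X in(x0,x1) for Y in(y0,y1) for Z in(z0,z1)])
    c,s=np.cos(a),np.sin(a); return np.c_[x+c*P[:,0]-s*P[:,1],y+s*P[:,0]+c*P[:,1],P[:,2]]
S=4
def fill(img,p,P,v):
    h=cv2.convexHull(((proj(p,P)+.5)*S*16).astype(np.int32)); cv2.fillConvexPoly(img,h,v,shift=4)
def ray(p,uv,z):
    T=p["T"];k=p["intrinsics"];d=np.array([(uv[0]-k[0,2])/k[0,0],-(uv[1]-k[1,2])/k[1,1],-1])
    d=T[:3,:3]@d; return T[:3,3]+d*(z-T[2,3])/d[2]
def parts(name,pose):
    if name in("a","b","c"): z={"a":.006,"b":.021,"c":.036}[name]; return [box(pose,-.0425,.0425,-.064,.064,z,z+.015)]
    if name=="cw": return [box(pose,-.0425,.0425,-.064,.064,.038,.053)]
    if name=="keeper": return [box(pose,0,.01,-.055,.055,0,.056),box(pose,.01,.07,-.055,.055,0,.006)]
    if name=="warmer": return [box(pose,-.0625,.0625,-.075,.075,0,.038)]
def sil(p,name,pose):
    im=np.zeros((384*S,512*S),np.uint8)
    for P in parts(name,pose): fill(im,p,P,255)
    return cv2.resize(im,(512,384),interpolation=cv2.INTER_AREA)/255.
def fit(name,obs,x0):
    "obs: list of (picture, mask, ignoremask or None)"
    def cost(q):
        t=0
        for p,m,ig in obs:
            d=np.abs(sil(p,name,q)-m)
            if ig is not None: d=d*~ig
            t+=d.sum()/m.sum()
        return t
    best=None
    for da in(-.15,0,.15):
        s=np.array(x0)+[0,0,da]
        r=minimize(cost,s,method="Nelder-Mead",options=dict(initial_simplex=s+np.array([[0,0,0],[.015,0,0],[0,.015,0],[0,0,.1]]),xatol=1e-4,fatol=1e-4,maxiter=250))
        if best is None or r.fun<best.fun: best=r
    return best
E
python3 - <<'E'
from h import *
o=pickle.load(open("f0.pkl","rb")); (ps,ds),(pt,dt)=o["scene"],o["top"]
print(ray(pt,(287,193),.053),ray(ps,(211,207),.053),"pile",ray(pt,(224,184),.036),ray(ps,(278,215),.036))
for n,key,i,j,z in [("cw","plate_a",2,0,.05),("b","plate_a",0,1,.03),("keeper","keeper",0,0,.01)]:
    for who,obs in [("both",[(ps,ds[key][i]["mask"],None),(pt,dt[key][j]["mask"],None)]),("scene",[(ps,ds[key][i]["mask"],None)]),("top",[(pt,dt[key][j]["mask"],None)])]:
        x0=[*ray(pt,dt[key][j]["xy"],z)[:2],-.15]
        r=fit(n,obs,x0); print(n,who,r.x.round(4),round(r.fun,3))
for p,n in ((ps,"scene"),(pt,"top")):
    im=p["image"].copy(); d=o[n][1]
    for k,c in (("dock",(0,0,255)),("warmer",(0,255,0)),("plate_a",(255,0,255)),("keeper",(0,255,255))):
        for x in d[k]:
            cs,_=cv2.findContours(x["mask"].astype(np.uint8),cv2.RETR_EXTERNAL,cv2.CHAIN_APPROX_NONE); cv2.drawContours(im,cs,-1,c,1)
    c=im[150:300,160:360] if n=="scene" else im[110:230,170:330]
    w=[p["image"][150:300,160:360] if n=="scene" else p["image"][110:230,170:330],c]
    cv2.imwrite(f"pics/c_{n}.png",np.vstack([cv2.resize(q,(400,300),interpolation=cv2.INTER_CUBIC) for q in w]))
a,b=cv2.imread("pics/c_scene.png"),cv2.imread("pics/c_top.png"); cv2.imwrite("pics/c.png",np.hstack([a,b]))
E
```

```text
[ 0.50915819 -0.07255033  0.053     ] [ 0.52694453 -0.07879217  0.053     ] pile [0.5359983  0.10566659 0.036     ] [0.54345911 0.09832827 0.036     ]
cw both [ 0.5129 -0.0812 -0.1863] 0.075
cw scene [ 0.5126 -0.0824 -0.1744] 0.04
cw top [ 0.5129 -0.0805 -0.1881] 0.028
b both [ 0.5399  0.1022 -0.1551] 0.089
b scene [ 0.5394  0.1014 -0.1563] 0.04
b top [ 0.5402  0.1028 -0.1576] 0.041
keeper both [ 0.6494  0.1116 -0.1371] 0.128
keeper scene [ 0.649   0.1117 -0.1451] 0.036
keeper top [ 0.6499  0.1123 -0.1295] 0.087
```

View pics/c.png

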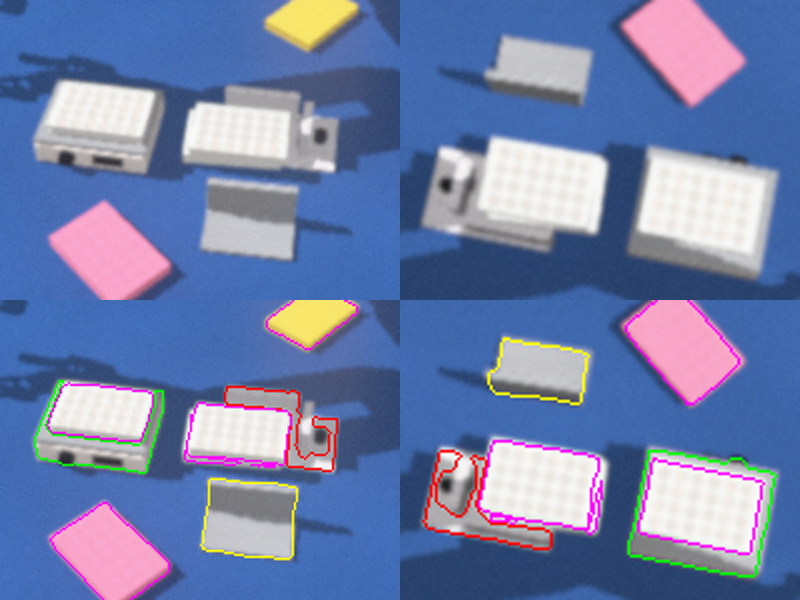

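The crop shows the white plate on the warmer (scene crop, about (105,108) of 400x300) is plate_c. It has the same well grid as the pile plate, and pink and yellow are clearly different. The keeper's web faces the pile. Now I fit the station and warmer.

```bash
python3 - <<'E'
from h import *
import h
o=pickle.load(open("f0.pkl","rb")); (ps,ds),(pt,dt)=o["scene"],o["top"]
h.parts0=h.parts
def parts(n,q):
    if n=="dock": return [box(q,-.0525,.038,-.042,.110,0,.006),box(q,-.0525,-.0425,-.045,.055,0,.052)]
    return h.parts0(n,q)
h.parts=parts
def ig(p,d,q):
    m=np.zeros((384,512),bool)
    for x in d["plate_a"]: m|=x["mask"]
    im=np.zeros((384*S,512*S),np.uint8); fill(im,p,box(q,-.040,.025,.056,.1,.006,.056),255)
    for z in(.006,.021): fill(im,p,box([.54,.102,-.157],-.0425,.0425,-.064,.064,z,z+.015),255)
    return cv2.dilate(m.astype(np.uint8),np.ones((3,3)))>0, cv2.resize(im,(512,384),interpolation=cv2.INTER_AREA)>100
q=np.array([.53,.125,-.16])
for it in range(3):
    igs=[(p,d["dock"][0]["mask"],np.logical_or(*ig(p,d,q))) for p,d in((ps,ds),(pt,dt))]
    r=fit("dock",igs,q); q=r.x; print(q.round(4),r.fun)
for a in (igs[:1],igs[1:]): r=fit("dock",a,q);print(r.x.round(4),r.fun)
D=q
for n,(i,j) in (("warmer",(0,0)),):
    obs=[(p,(d["warmer"][0]["mask"]|d["plate_a"][k]["mask"]),None) for p,d,k in((ps,ds,2),(pt,dt,0))]
    r=fit(n,obs,[.51,-.08,-.17]);print(n,r.x.round(4),r.fun); W=r.x
def rel(P): c,s=np.cos(D[2]),np.sin(D[2]); d=np.array(P[:2])-D[:2]; return (np.array([c*d[0]+s*d[1],-s*d[0]+c*d[1]])*1e3).round(1),round(P[2]-D[2],3)
for n,P in (("b",[.5399,.1022,-.1565]),("c",[.5129,-.0812,-.183]),("k",[.6494,.1116,-.1371]),("w",W)): print(n,rel(P))
# overlay
out=[]
for p,(x,y,w,hh) in((ps,(160,150,200,150)),(pt,(170,110,160,120))):
    im=cv2.resize(p["image"][y:y+hh,x:x+w],(400,300),interpolation=cv2.INTER_CUBIC);k=400/w
    for nm,P,c in (("dock",D,(0,0,255)),("b",[.5399,.1022,-.1565],(255,0,255)),("cw",[.5129,-.0812,-.183],(255,0,255)),("keeper",[.6494,.1116,-.1371],(0,160,0)),("warmer",W,(0,255,0))):
        for B in parts(nm,P):
            v=(((proj(p,B)-[x,y]+.5)*k)).astype(int)
            for a,b in((0,1),(2,3),(4,5),(6,7),(0,2),(1,3),(4,6),(5,7),(0,4),(1,5),(2,6),(3,7)): cv2.line(im,tuple(map(int,v[a])),tuple(map(int,v[b])),c,1)
    out.append(im)
cv2.imwrite("pics/fit.png",np.hstack(out))
E
```

```text
[ 0.5266  0.1228 -0.191 ] 0.17099406071320178
[ 0.5266  0.1228 -0.191 ] 0.1714674166280831
[ 0.5266  0.1228 -0.191 ] 0.1714674166280831
[ 0.53    0.1223 -0.1692] 0.04393636699963004
[ 0.5259  0.1244 -0.1684] 0.07750968650933426
warmer [ 0.5105 -0.0846 -0.1771] 0.1291653627005538
b (array([ 17. , -17.7]), np.float64(0.034))
c (array([  25.3, -202.9]), np.float64(0.008))
k (array([122.7,  12.3]), np.float64(0.054))
w (array([  23.6, -206.7]), np.float64(0.014))
```

View pics/fit.png

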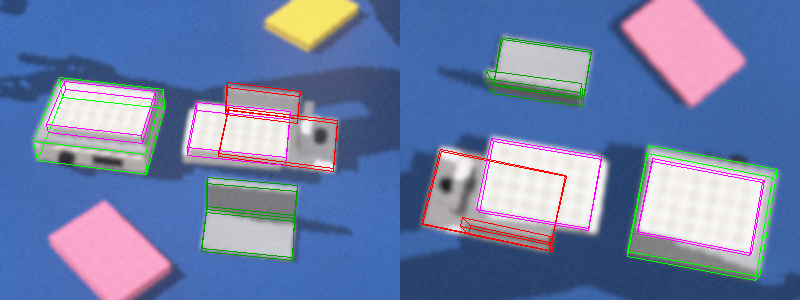

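Poses, with the station at about (0.528, 0.1235), yaw -0.17:
- plate_c is at (20, -204) mm in the station.
- plate_b is at (15, -19).
- The keeper is at (122, 9).

First I move above the start of the push, behind plate_c.

Request:
servo_tool([
  [[0.95,-0.65,0,0,0,0,0.6],[0.95,-0.65,0,0,0,0,0.6],[0.95,-0.65,0,0,0,0,0.6],[0.95,-0.65,0,0,0,0,0.6],[0.95,-0.65,0,0,0,0,0.6]],
], newtons=20)

```text
time: 1.22
eef_pos: [0.3394, -0.4403, 0.2313]
orientation: [[0.905, 0.425, 0.0], [0.425, -0.905, -0.0], [0.0, 0.0, -1.0]]
wrist_force: [1.2, -1.1, -0.5]
opening: 0.0511
finger_force: 0.0
```

Request:
servo_tool([
  [[0.95,-0.65,0,0,0,0,0.6],[0.95,-0.65,0,0,0,0,0.6],[0.95,-0.65,0,0,0,0,0.6],[0.95,-0.65,0,0,0,0,0.6],[0.95,-0.65,0,0,0,0,0.6]],
])

```text
time: 1.63
eef_pos: [0.4124, -0.3161, 0.2315]
orientation: [[0.905, 0.426, 0.0], [0.426, -0.905, -0.0], [0.0, 0.0, -1.0]]
wrist_force: [0.2, -0.7, -0.1]
opening: 0.0508
finger_force: 0.0
```

Request:
servo_tool([
  [[0.95,-0.65,0,0,0,0,0.6],[0.95,-0.65,0,0,0,0,0.6],[0.95,-0.65,0,0,0,0,0.6],[0.95,-0.65,0,0,0,0,0.6],[0.95,-0.65,0,0,0,0,0.6]],
])

```text
time: 2.05
eef_pos: [0.4853, -0.192, 0.2316]
orientation: [[0.905, 0.426, 0.001], [0.426, -0.905, -0.0], [0.0, 0.0, -1.0]]
wrist_force: [0.2, -0.7, 0.4]
opening: 0.0512
finger_force: 0.0
```

Request:
servo_tool([
  [[0,0,0,0,0,-1,0.6],[0,0,0,0,0,-1,0.6],[0,0,0,0,0,-1,0.6],[0,0,0,0,0,-1,0.6],[0,0,0,0,0,-1,0.6]],
])

```text
time: 2.47
eef_pos: [0.4847, -0.1931, 0.2314]
orientation: [[0.566, 0.824, 0.0], [0.824, -0.566, -0.0], [-0.0, 0.0, -1.0]]
wrist_force: [0.7, -0.6, -0.5]
opening: 0.0514
finger_force: 0.0
```

Request:
servo_tool([
  [[0,0,0,0,0,-1,0.6],[0,0,0,0,0,-1,0.6],[0,0,0,0,0,-1,0.6],[0,0,0,0,0,-1,0.6],[0,0,0,0,0,0,0.6]],
])

```text
time: 2.88
eef_pos: [0.4847, -0.1933, 0.2314]
orientation: [[0.184, 0.983, 0.0], [0.983, -0.184, -0.0], [-0.0, 0.0, -1.0]]
wrist_force: [0.2, 0.4, 0.9]
opening: 0.0511
finger_force: 0.0
```

```bash
cat > st.py <<'E'
from station import bot
import numpy as np,sys
D=np.array([.528,.1235,-.170])
def st(tgt=None,yaw=None):
    s=bot.observe();p=s["eef_pos"];R=s["orientation"]
    c,n=np.cos(D[2]),np.sin(D[2]);A=np.array([[c,n,0],[-n,c,0],[0,0,1]])
    d=A@(p-[D[0],D[1],0]); Rd=A@R
    print("t",round(s["time"],2),"dock pos mm",(d*1e3).round(1),"yaw(tool x in dock) deg",np.degrees(np.arctan2(Rd[1,0],Rd[0,0])).round(2),"tool z",Rd[:,2].round(3),"F dock",(A@s["wrist_force"]).round(2),"M",s["torque"].round(2),"open",round(s["opening"],4),"q6",s["q"].round(2))
    if tgt is not None: print("shift in tool units",(Rd.T@(np.array(tgt)/1e3-d)/.025).round(2))
if __name__=="__main__": st(list(map(float,sys.argv[1:4])) if len(sys.argv)>3 else None)
E
python3 st.py 20 -296 38
```

```text
t 2.88 dock pos mm [  10.9 -319.6  231.4] yaw(tool x in dock) deg 89.15 tool z [ 0. -0. -1.] F dock [0.19 0.4  0.87] M [0.02 0.03 0.07] open 0.0511 q6 [-0.53 -0.03  1.79 -0.    1.38 -0.35]
shift in tool units [0.95 0.35 7.74]
```

Request:
servo_tool([
  [[0,0.09,1,0,0,-0.14,0.6],[0,0.09,1,0,0,0,0.6],[0,0.09,1,0,0,0,0.6],[0,0.09,1,0,0,0,0.6],[0,0,1,0,0,0,0.6]],
])

```text
time: 3.3
eef_pos: [0.4939, -0.195, 0.1055]
orientation: [[0.177, 0.984, 0.001], [0.984, -0.177, -0.0], [-0.0, 0.001, -1.0]]
wrist_force: [-0.4, -0.1, 0.4]
opening: 0.0514
finger_force: 0.0
```

Request:
servo_tool([
  [[0,0,1,0,0,0,0.6],[0,0,1,0,0,0,0.6],[0.3,0,0.7,0,0,0,0.6],[0.6,0,0.04,0,0,0,0.6],[0,0,0,0,0,0,0.6]],
])

```text
time: 3.72
eef_pos: [0.4959, -0.1704, 0.0357]
orientation: [[0.176, 0.984, -0.004], [0.984, -0.176, 0.003], [0.002, -0.004, -1.0]]
wrist_force: [-0.8, -0.6, -0.6]
opening: 0.0514
finger_force: 0.0
```

```bash
python3 st.py 20 -100 38; python3 - <<'E'
from station import optics
import cv2
p=optics.grab_frame("scene"); cv2.imwrite("pics/s1.png",cv2.resize(p["image"][120:300,130:370],(800,600),interpolation=cv2.INTER_CUBIC))
E
```

```text
t 3.72 dock pos mm [  18.1 -295.1   35.7] yaw(tool x in dock) deg 89.62 tool z [-0.004  0.002 -1.   ] F dock [-0.67 -0.71 -0.63] M [-0.08 -0.01  0.02] open 0.0514 q6 [-0.48  0.22  1.93  0.    1.   -0.31]
shift in tool units [ 7.8   0.02 -0.07]
```

View pics/s1.png

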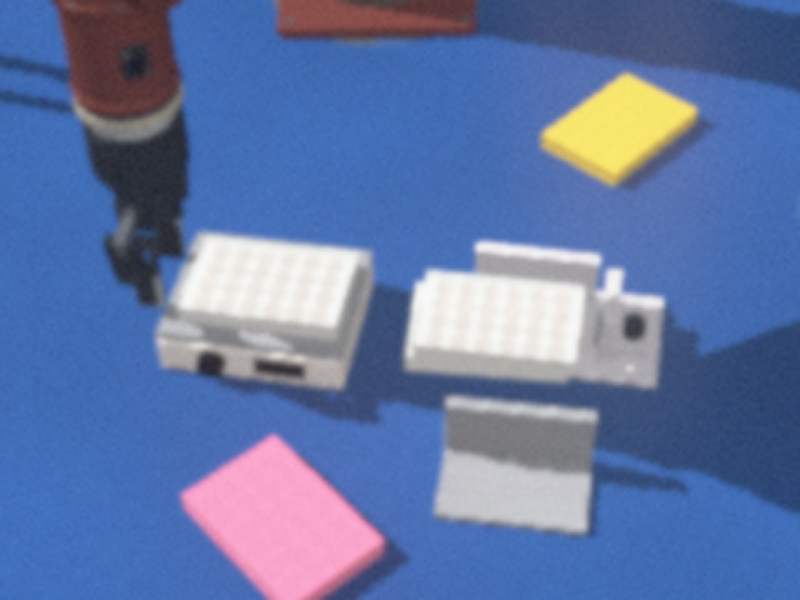

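The fingers (about px (150,280)) stand just behind plate_c, and nothing else has moved. Now I slide it gently along +y.

Request:
servo_tool([
  [[0.2,0,-0.06,0,0,0,0.6],[0.2,0,0,0,0,0,0.6],[0.2,0,0,0,0,0,0.6],[0.3,0,0,0,0,0,0.6],[0.4,0,0,0,0,0,0.6]],
])

```text
time: 4.18
eef_pos: [0.5036, -0.1408, 0.04]
orientation: [[0.174, 0.985, 0.001], [0.985, -0.174, -0.001], [-0.001, 0.001, -1.0]]
wrist_force: [0.4, -0.9, 0.7]
opening: 0.0511
finger_force: 0.4
```

Request:
servo_tool([
  [[0.4,0,0,0,0,0,0.6],[0.4,0,0,0,0,0,0.6],[0.4,0,0,0,0,0,0.6],[0.4,0,0,0,0,0,0.6],[0.4,0,0,0,0,0,0.6]],
])

```text
time: 4.6
eef_pos: [0.5118, -0.0902, 0.0393]
orientation: [[0.173, 0.985, -0.0], [0.985, -0.173, 0.0], [0.0, -0.0, -1.0]]
wrist_force: [-0.7, -2.0, 0.8]
opening: 0.0515
finger_force: 0.5
```

```bash
python3 st.py 20 -97 38; cat > see.py <<'E'
from station import optics
from h import *
import sys
def see(view=None):
    ps=optics.grab_frame("scene");pt=optics.grab_frame("top")
    r={"t":pt,"s":ps}
    for p,n in((ps,"scene"),(pt,"top")):
        d=optics.silhouettes("plate_a",p)
        print(n,[(round(x["confidence"],2),np.round(x["xy"]).tolist(),int(x["mask"].sum())) for x in d])
    a=cv2.resize(ps["image"][150:300,160:360],(400,300),interpolation=cv2.INTER_CUBIC);b=cv2.resize(pt["image"][110:230,170:330],(400,300),interpolation=cv2.INTER_CUBIC)
    cv2.imwrite(f"pics/{view}.png",np.hstack([a,b]))
if __name__=="__main__": see(sys.argv[1])
E
python3 see.py s2
```

```text
t 4.6 dock pos mm [  20.2 -213.4   39.3] yaw(tool x in dock) deg 89.8 tool z [-0.  0. -1.] F dock [-0.39 -2.1   0.76] M [-0.17  0.05  0.05] open 0.0515 q6 [-0.33  0.2   1.94  0.    1.   -0.15]
shift in tool units [ 4.65 -0.02  0.05]
scene [(0.86, [216.0, 277.0], 1728), (0.67, [281.0, 217.0], 1189), (0.67, [237.0, 212.0], 1353), (0.57, [315.0, 159.0], 863)]
top [(0.84, [252.0, 189.0], 747), (0.83, [177.0, 278.0], 1474), (0.65, [222.0, 184.0], 1209), (0.65, [277.0, 122.0], 825), (0.48, [403.0, 206.0], 787)]
```

View pics/s2.png

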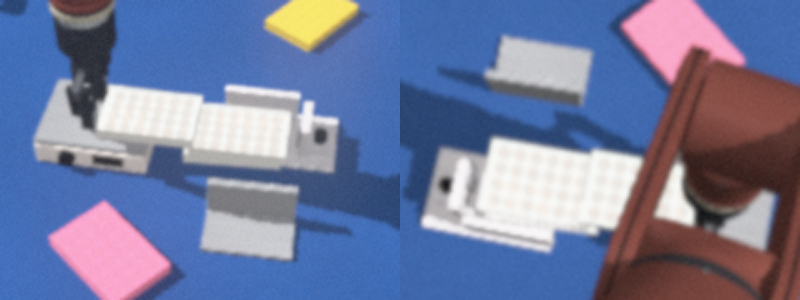

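Plate_c is bridging onto the pile (scene crop (150,115)), so I continue.

Request:
servo_tool([
  [[0.4,0,0,0,0,0,0.6],[0.4,0,0,0,0,0,0.6],[0.4,0,0.02,0,0,0,0.6],[0.4,0,0.02,0,0,0,0.6],[0.4,0,0.02,0,0,0,0.6]],
])

```text
time: 5.22
eef_pos: [0.5205, -0.0411, 0.0378]
orientation: [[0.173, 0.985, 0.0], [0.985, -0.173, 0.0], [0.0, 0.0, -1.0]]
wrist_force: [-0.3, 0.0, 1.0]
opening: 0.0514
finger_force: 0.4
```

Request:
servo_tool([
  [[0.4,0,0,0,0,0,0.6],[0.4,0,0,0,0,0,0.6],[0.4,0,0,0,0,0,0.6],[0.3,0,0,0,0,0,0.6],[0.2,0,0,0,0,0,0.6]],
])

```text
time: 5.63
eef_pos: [0.5278, 0.0009, 0.0378]
orientation: [[0.172, 0.985, -0.0], [0.985, -0.172, 0.0], [0.0, -0.0, -1.0]]
wrist_force: [0.6, -1.1, 0.0]
opening: 0.051
finger_force: 0.2
```

```bash
python3 st.py 20 -97 38;python3 see.py s3
```

```text
t 5.63 dock pos mm [  20.6 -120.9   37.8] yaw(tool x in dock) deg 89.83 tool z [-0.  0. -1.] F dock [ 0.77 -0.97  0.03] M [-0.06  0.02  0.06] open 0.051 q6 [-0.15  0.22  1.92  0.    1.    0.03]
shift in tool units [ 0.96 -0.02 -0.01]
scene [(0.95, [271.0, 215.0], 1318), (0.88, [213.0, 280.0], 1704), (0.84, [295.0, 224.0], 414), (0.84, [317.0, 161.0], 902)]
top [(0.97, [237.0, 188.0], 439), (0.85, [280.0, 121.0], 886), (0.82, [208.0, 182.0], 229), (0.6, [172.0, 279.0], 934)]
```

View pics/s3.png

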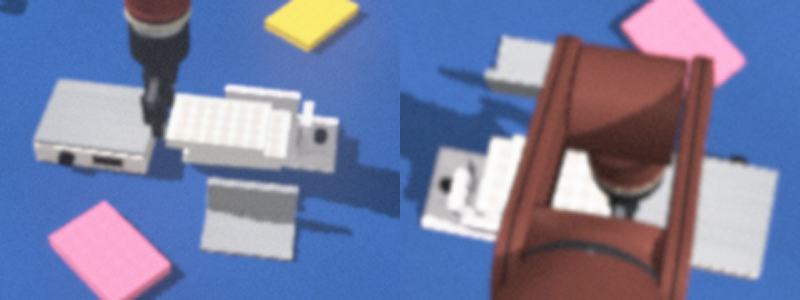

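Request:
servo_tool([
  [[0.3,0,0,0,0,0,0.6],[0.3,0,0,0,0,0,0.6],[0.2,0,0,0,0,0,0.6],[-0.3,0,0,0,0,0,0.6],[-0.3,0,0,0,0,0,0.6]],
])

```text
time: 6.25
eef_pos: [0.5285, 0.0047, 0.0378]
orientation: [[0.171, 0.985, 0.0], [0.985, -0.171, -0.0], [-0.0, 0.0, -1.0]]
wrist_force: [0.5, -1.1, 0.0]
opening: 0.0512
finger_force: 0.0
```

```bash
python3 st.py 12 -113 5
```

```text
t 6.25 dock pos mm [  20.6 -117.    37.8] yaw(tool x in dock) deg 89.88 tool z [ 0. -0. -1.] F dock [ 0.73 -1.02  0.03] M [-0.    0.03 -0.02] open 0.0512 q6 [-0.14  0.22  1.92 -0.    1.    0.03]
shift in tool units [ 0.16 -0.35  1.31]
```

Request:
servo_tool([
  [[0,-0.2,0.4,0,0,0,0.6],[0,-0.15,0.4,0,0,0,0.6],[0,0,0.3,0,0,0,0.6],[0,0,0.2,0,0,0,0.6],[0,0,0,0,0,0,0.6]],
])

```text
time: 6.67
eef_pos: [0.5183, 0.0063, 0.0033]
orientation: [[0.173, 0.985, -0.003], [0.985, -0.173, 0.001], [-0.0, -0.003, -1.0]]
wrist_force: [0.3, 0.1, 0.8]
opening: 0.0516
finger_force: 0.0
```

Request:
servo_tool([
  [[0.2,0,0,0,0,0,0.6],[0.2,0,0,0,0,0,0.6],[0.2,0,0,0,0,0,0.6],[0.2,0,0,0,0,0,0.6],[0.2,0,0,0,0,0,0.6]],
])

```text
time: 7.08
eef_pos: [0.5247, 0.0312, 0.0057]
orientation: [[0.172, 0.985, 0.001], [0.985, -0.172, -0.0], [-0.0, 0.001, -1.0]]
wrist_force: [-0.9, -2.1, 0.6]
opening: 0.0515
finger_force: 0.7
```

```bash
python3 st.py 12 -80 5
```

```text
t 7.08 dock pos mm [ 12.4 -91.5   5.7] yaw(tool x in dock) deg 89.81 tool z [ 0.001 -0.    -1.   ] F dock [-0.52 -2.25  0.56] M [-0.27  0.07  0.02] open 0.0515 q6 [-0.09  0.27  1.94 -0.    0.93  0.08]
shift in tool units [ 0.46 -0.02  0.03]
```

Request:
servo_tool([
  [[0.15,0,0,0,0,0,0.6],[0.12,0,0,0,0,0,0.6],[0.07,0,0,0,0,0,0.6],[-0.4,0,0,0,0,0,0.6],[-0.4,0,-0.2,0,0,0,0.6]],
])

```text
time: 7.5
eef_pos: [0.5213, 0.0195, 0.0095]
orientation: [[0.172, 0.985, -0.002], [0.985, -0.172, 0.001], [0.0, -0.002, -1.0]]
wrist_force: [0.1, 0.8, -0.3]
opening: 0.0514
finger_force: 0.0
```

Request:
servo_tool([
  [[-0.2,0,-0.6,0,0,0,0.6],[0,0,-1,0,0,0,0.6],[0,0,-1,0,0,0,0.6],[0,0,-1,0,0,0,0.6],[0,0,-1,0,0,0,0.6]],
])

```text
time: 7.92
eef_pos: [0.5209, 0.0135, 0.1265]
orientation: [[0.174, 0.985, -0.0], [0.985, -0.174, 0.0], [0.0, -0.0, -1.0]]
wrist_force: [0.5, -0.4, 0.3]
opening: 0.0513
finger_force: 0.0
```

```bash
python3 st.py 150 9 120; python3 - <<'E'
from station import optics
from h import *
p=optics.grab_frame("scene")
for k in ("keeper",):
    d=optics.silhouettes(k,p); print([(x["confidence"],x["xy"]) for x in d])
    r=fit("keeper",[(p,d[0]["mask"],None)],[.65,.112,-.14]); print(r.x,r.fun)
cv2.imwrite("pics/s4.png",cv2.resize(p["image"][150:300,160:360],(800,600),interpolation=cv2.INTER_CUBIC))
E
```

```text
t 7.92 dock pos mm [  11.6 -109.6  126.5] yaw(tool x in dock) deg 89.72 tool z [-0.  0. -1.] F dock [ 0.59 -0.31  0.31] M [-0.03 -0.    0.01] open 0.0513 q6 [-0.13  0.08  1.89  0.    1.17  0.05]
shift in tool units [4.77 5.51 0.26]
[(0.94, [283.8, 258.0])]
[ 0.64925123  0.11236604 -0.15667947] 0.029630675799731658
```

View pics/s4.png

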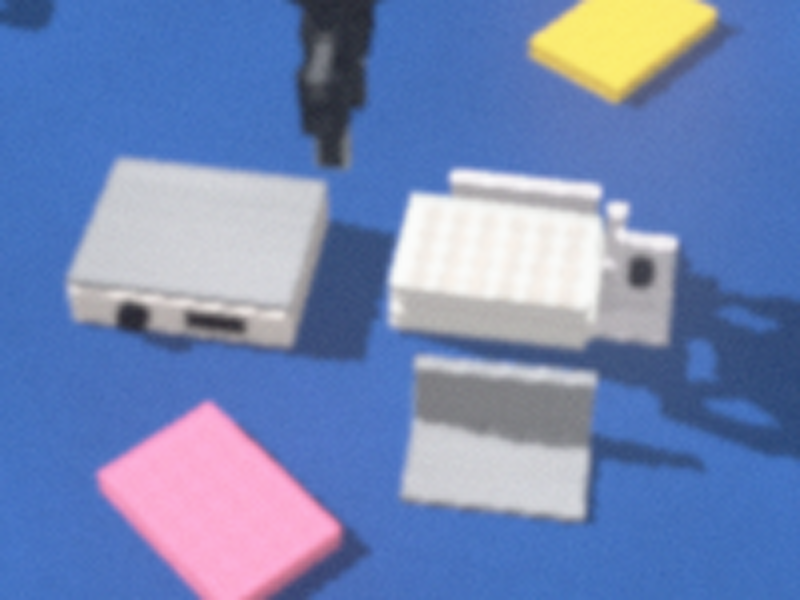

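The three-plate pile is clean (about px (495,255)), and the keeper is almost parallel to it. Now I go behind the web.

Request:
servo_tool([
  [[0.8,0.96,0,0,0,0,0.75],[0.8,0.96,0,0,0,0,0.75],[0.8,0.96,0,0,0,0,0.75],[0.8,0.96,0,0,0,0,0.75],[0.8,0.96,0,0,0,0,0.75]],
])

```text
time: 8.43
eef_pos: [0.6574, 0.092, 0.1243]
orientation: [[0.174, 0.985, -0.001], [0.985, -0.174, 0.0], [0.0, -0.001, -1.0]]
wrist_force: [-0.0, -0.4, 0.4]
opening: 0.064
finger_force: 0.0
```

Request:
servo_tool([
  [[0.8,0.96,0,0,0,0,0.75],[0,0,0,0,0,1,0.75],[0,0,0,0,0,1,0.75],[0,0,0,0,0,1,0.75],[0,0,0,0,0,1,0.75]],
])

```text
time: 8.85
eef_pos: [0.6834, 0.1069, 0.1237]
orientation: [[0.563, 0.826, -0.002], [0.826, -0.563, 0.0], [-0.001, -0.002, -1.0]]
wrist_force: [0.5, -0.1, 0.2]
opening: 0.0642
finger_force: 0.0
```

Request:
servo_tool([
  [[0,0,0,0,0,1,0.75],[0,0,0,0,0,1,0.75],[0,0,0,0,0,1,0.75],[0,0,0,0,0,1,0.75],[0,0,0,0,0,1,0.75]],
])

```text
time: 9.27
eef_pos: [0.6833, 0.1067, 0.1241]
orientation: [[0.901, 0.434, -0.002], [0.434, -0.901, 0.0], [-0.001, -0.001, -1.0]]
wrist_force: [-0.4, 0.6, 0.3]
opening: 0.0644
finger_force: 0.0
```

Request:
servo_tool([
  [[0,0,0,0,0,1,0.75],[0,0,0,0,0,1,0.75],[0,0,0,0,0,1,0.75],[0,0,0,0,0,1,0.75],[0,0,0,0,0,1,0.75]],
])

```text
time: 9.68
eef_pos: [0.6834, 0.1067, 0.1241]
orientation: [[0.997, -0.075, -0.002], [-0.075, -0.997, 0.0], [-0.002, -0.0, -1.0]]
wrist_force: [0.0, 0.0, -0.5]
opening: 0.0639
finger_force: 0.0
```

Request:
servo_tool([
  [[0,0,0,0,0,0.95,0.75],[0,0,0,0,-0.7,0,0.75],[0,0,0,0,0,0,0.75]],
])

```text
time: 9.93
eef_pos: [0.6836, 0.1062, 0.1234]
orientation: [[0.983, -0.169, -0.077], [-0.169, -0.986, 0.013], [-0.078, 0.0, -0.997]]
wrist_force: [0.5, -0.5, 0.0]
opening: 0.064
finger_force: 0.0
```

```bash
python3 st.py 155 10 8
```

```text
t 9.93 dock pos mm [156.3   9.3 123.4] yaw(tool x in dock) deg -0.0 tool z [-0.078 -0.    -0.997] F dock [ 0.6  -0.4   0.01] M [-0.06 -0.05 -0.01] open 0.064 q6 [0.03 0.52 1.35 0.02 1.35 1.77]
shift in tool units [ 0.31 -0.03  4.61]
```

Request:
servo_tool([
  [[0.06,0,0.95,0,0,0,0.75],[0.06,0,0.95,0,0,0,0.75],[0.06,0,0.95,0,0,0,0.75],[0.06,0,0.95,0,0,0,0.75],[0.06,0,0.75,0,0,0,0.75]],
])

```text
time: 10.35
eef_pos: [0.682, 0.1071, 0.0086]
orientation: [[0.983, -0.168, -0.073], [-0.167, -0.986, 0.012], [-0.074, 0.0, -0.997]]
wrist_force: [-1.2, 1.0, 0.2]
opening: 0.0638
finger_force: 0.0
```

Request:
servo_tool([
  [[-0.2,0,0.02,0,0,0,0.75],[-0.2,0,0.02,0,0,0,0.75],[-0.2,0,0.02,0,0,0,0.75],[-0.2,0,0.02,0,0,0,0.75],[-0.2,0,0.01,0,0,0,0.75]],
])

```text
time: 10.77
eef_pos: [0.6594, 0.1122, 0.013]
orientation: [[0.983, -0.168, -0.068], [-0.167, -0.986, 0.012], [-0.07, -0.001, -0.998]]
wrist_force: [1.4, -0.1, -0.9]
opening: 0.064
finger_force: 0.6
```

```bash
python3 st.py 90 9.3 9; python3 see.py s5
```

```text
t 10.77 dock pos mm [131.4  11.1  13. ] yaw(tool x in dock) deg 0.09 tool z [-0.07   0.001 -0.998] F dock [ 1.43  0.12 -0.91] M [-0.03 -0.2  -0.04] open 0.064 q6 [0.04 0.59 1.48 0.02 1.14 1.77]
shift in tool units [-1.64  0.07  0.27]
scene [(0.88, [216.0, 280.0], 1707), (0.67, [268.0, 213.0], 378), (0.57, [328.0, 156.0], 177)]
top [(0.68, [282.0, 126.0], 1217), (0.48, [236.0, 184.0], 242), (0.42, [239.0, 198.0], 4)]
```

View pics/s5.png

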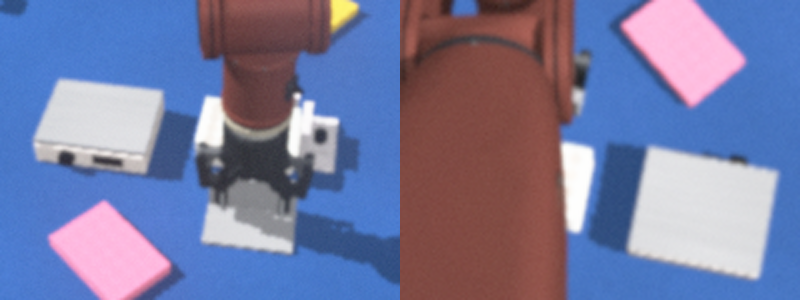

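Request:
servo_tool([
  [[-0.25,0.01,0.07,0,0,0,0.75],[-0.35,0.01,0.05,0,0,0,0.75],[-0.35,0.01,0.03,0,0,0,0.75],[-0.35,0.01,0.03,0,0,0,0.75],[-0.3,0.01,0.03,0,0,0,0.75]],
])

```text
time: 11.38
eef_pos: [0.6178, 0.1178, 0.0087]
orientation: [[0.983, -0.168, -0.072], [-0.167, -0.986, 0.012], [-0.073, -0.0, -0.997]]
wrist_force: [2.1, -0.4, 0.9]
opening: 0.0642
finger_force: 1.0
```

Request:
servo_tool([
  [[-0.15,0,0.01,0,0,0,0.75],[-0.15,0,0.01,0,0,0,0.75],[-0.12,0,0.01,0,0,0,0.75],[-0.12,0,0.01,0,0,0,0.75],[-0.1,0,0.01,0,0,0,0.75]],
])

```text
time: 11.8
eef_pos: [0.6028, 0.1203, 0.0085]
orientation: [[0.983, -0.168, -0.071], [-0.167, -0.986, 0.012], [-0.073, -0.0, -0.997]]
wrist_force: [3.2, -0.5, -0.5]
opening: 0.0639
finger_force: 1.4
```

```bash
python3 st.py 64 10 9
```

```text
t 11.8 dock pos mm [74.3  9.5  8.5] yaw(tool x in dock) deg 0.08 tool z [-0.073 -0.    -0.997] F dock [ 3.22  0.02 -0.53] M [-0.05 -0.59  0.01] open 0.0639 q6 [0.06 0.49 1.63 0.02 1.09 1.79]
shift in tool units [-0.41 -0.02  0.01]
```

Request:
servo_tool([
  [[-0.08,0,0.01,0,0,0,0.75],[-0.08,0,0.01,0,0,0,0.75],[-0.06,0,0,0,0,0,0.75],[-0.06,0,0,0,0,0,0.75],[-0.04,0,0,0,0,0,0.75]],
])

```text
time: 12.22
eef_pos: [0.5946, 0.1216, 0.0085]
orientation: [[0.983, -0.168, -0.072], [-0.167, -0.986, 0.012], [-0.073, 0.0, -0.997]]
wrist_force: [2.1, -1.2, -0.1]
opening: 0.0641
finger_force: 1.4
```

```bash
python3 st.py 64 10 9
```

```text
t 12.22 dock pos mm [65.9  9.4  8.5] yaw(tool x in dock) deg 0.08 tool z [-0.073 -0.    -0.997] F dock [ 2.22 -0.79 -0.1 ] M [-0.1  -0.52 -0.03] open 0.0641 q6 [0.06 0.48 1.65 0.02 1.08 1.79]
shift in tool units [-0.08 -0.02 -0.01]
```

Request:
servo_tool([
  [[-0.04,0,0,0,0,0,0.75],[-0.04,0,0,0,0,0,0.75],[-0.03,0,0,0,0,0,0.75]],
])

```text
time: 12.47
eef_pos: [0.594, 0.1215, 0.009]
orientation: [[0.983, -0.168, -0.068], [-0.168, -0.986, 0.012], [-0.069, 0.0, -0.998]]
wrist_force: [10.1, -3.1, -6.7]
opening: 0.0643
finger_force: 5.4
```

```bash
python3 st.py 64 10 9
```

```text
t 12.47 dock pos mm [65.4  9.2  9. ] yaw(tool x in dock) deg 0.05 tool z [-0.069 -0.    -0.998] F dock [10.45 -1.38 -6.71] M [-0.62 -1.78 -0.21] open 0.0643 q6 [0.06 0.47 1.66 0.02 1.08 1.79]
shift in tool units [-0.05 -0.03  0.  ]
```

Contact with the wall is felt: 10 N total, holding at x of about 65.4. Now I back off, go around, and push the -y ends to the stop.

Request:
servo_tool([
  [[0.1,0,0,0,0,0,0.75],[0.3,0,0,0,0,0,0.75],[0,0,-0.8,0,0,0,0.75],[0,0,-1,0,0,0,0.75],[0,0,-1,0,0,0,0.75]],
])

```text
time: 12.88
eef_pos: [0.6055, 0.1196, 0.0772]
orientation: [[0.983, -0.168, -0.077], [-0.167, -0.986, 0.012], [-0.078, 0.001, -0.997]]
wrist_force: [1.3, 0.1, -0.2]
opening: 0.0639
finger_force: 0.0
```

Request:
servo_tool([
  [[0,0,-1,0,0,0,0.6],[0,0,-1,0,0,0,0.6],[0,0,0,0,0.7,0,0.6],[-0.6,1,0,0,0,0,0.6],[-0.6,1,0,0,0,0,0.6]],
])

```text
time: 13.3
eef_pos: [0.5719, 0.0754, 0.1282]
orientation: [[0.986, -0.165, -0.0], [-0.165, -0.986, 0.0], [-0.0, -0.0, -1.0]]
wrist_force: [1.3, -0.1, -0.4]
opening: 0.0516
finger_force: 0.0
```

Request:
servo_tool([
  [[-0.6,1,0,0,0,0,0.6],[-0.6,1,0,0,0,0,0.6],[-0.6,1,0,0,0,0,0.6],[0,0,0,0,0,-1,0.6],[0,0,0,0,0,-1,0.6]],
])

```text
time: 13.72
eef_pos: [0.5141, 0.0074, 0.1274]
orientation: [[0.999, 0.043, -0.002], [0.043, -0.999, 0.001], [-0.002, -0.001, -1.0]]
wrist_force: [-0.1, -0.4, 0.6]
opening: 0.0515
finger_force: 0.0
```

Request:
servo_tool([
  [[0,0,0,0,0,-1,0.6],[0,0,0,0,0,-1,0.6],[0,0,0,0,0,-1,0.6],[0,0,0,0,0,-1,0.6],[0,0,0,0,0,-1,0.6]],
])

```text
time: 14.13
eef_pos: [0.5151, 0.0085, 0.1274]
orientation: [[0.842, 0.539, -0.002], [0.539, -0.842, 0.001], [-0.001, -0.002, -1.0]]
wrist_force: [1.2, -0.0, 0.2]
opening: 0.0513
finger_force: 0.0
```

Request:
servo_tool([
  [[0,0,0,0,0,-1,0.6],[0,0,0,0,0,-1,0.6],[0,0,0,0,0,-1,0.6],[0,0,0,0,0,-1,0.6],[0,0,0,0,0,-1,0.6]],
])

```text
time: 14.55
eef_pos: [0.5151, 0.0086, 0.1274]
orientation: [[0.46, 0.888, -0.002], [0.888, -0.46, 0.001], [-0.0, -0.002, -1.0]]
wrist_force: [0.8, -0.1, -0.7]
opening: 0.0506
finger_force: 0.0
```

Request:
servo_tool([
  [[0,0,0,0,0,-1,0.6],[0,0,0,0,0,-1,0.6],[0,0,0,0,0,-1,0.6],[0,0,0,0,0,0,0.6]],
])

```text
time: 14.88
eef_pos: [0.5151, 0.0085, 0.1274]
orientation: [[0.164, 0.986, -0.002], [0.986, -0.164, 0.001], [0.0, -0.002, -1.0]]
wrist_force: [-0.5, 0.4, -0.5]
opening: 0.0513
finger_force: 0.0
```

```bash
python3 st.py -4 -113 5;  python3 - <<'E'
from station import optics
from h import *
p=optics.grab_frame("scene")
d=optics.silhouettes("keeper",p); print([(x["confidence"],x["xy"]) for x in d])
r=fit("keeper",[(p,d[0]["mask"],None)],[.57,.12,-.17]); print(r.x,r.fun)
cv2.imwrite("pics/s6.png",cv2.resize(p["image"][150:300,160:360],(800,600),interpolation=cv2.INTER_CUBIC))
E
```

```text
t 14.88 dock pos mm [   6.8 -115.5  127.4] yaw(tool x in dock) deg 90.29 tool z [-0.002  0.    -1.   ] F dock [-0.55  0.31 -0.47] M [-0.01 -0.03  0.04] open 0.0513 q6 [-0.14  0.06  1.91  0.    1.17  0.03]
shift in tool units [ 0.1  -0.42  4.9 ]
[(0.57, [285.6, 233.5])]
[ 0.57406907  0.12388905 -0.17352203] 0.029762180825023837
```

View pics/s6.png

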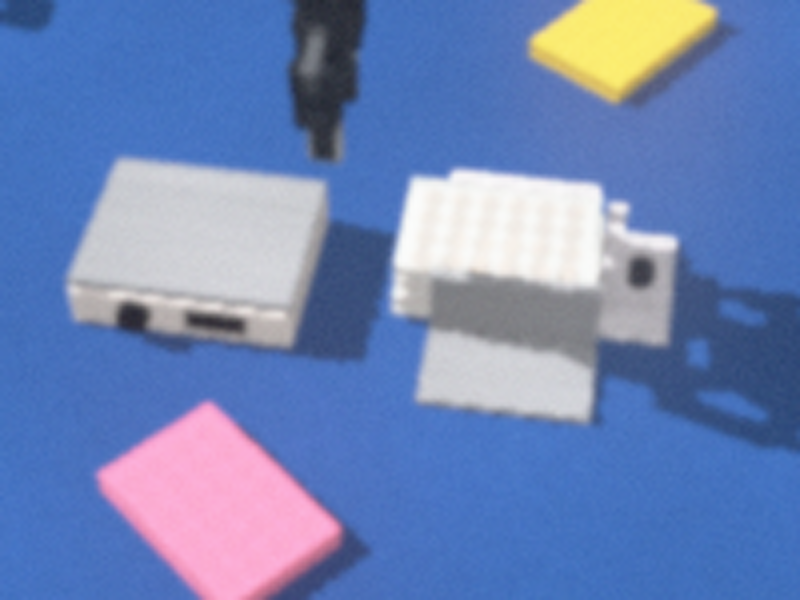

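Pile against the wall, keeper flush. Next is the y push.

Request:
servo_tool([
  [[0,-0.2,0.98,0,0,0.08,0.6],[0,-0.2,0.98,0,0,0,0.6],[0,0,0.98,0,0,0,0.6],[0,0,0.98,0,0,0,0.6],[0,0,0.9,0,0,0,0.6]],
])

```text
time: 15.4
eef_pos: [0.5052, 0.0102, 0.0059]
orientation: [[0.179, 0.984, -0.001], [0.984, -0.179, 0.0], [0.0, -0.001, -1.0]]
wrist_force: [-0.4, -0.5, 0.4]
opening: 0.0512
finger_force: 0.0
```

Request:
servo_tool([
  [[0.3,0,0,0,0,0,0.6],[0.3,0,0,0,0,0,0.6],[0.3,0,0,0,0,0,0.6],[0.2,0,0,0,0,0,0.6],[0.1,0,0,0,0,0,0.6]],
])

```text
time: 15.82
eef_pos: [0.5127, 0.0407, 0.009]
orientation: [[0.175, 0.985, 0.003], [0.985, -0.175, -0.0], [0.0, 0.003, -1.0]]
wrist_force: [0.8, 0.1, -0.1]
opening: 0.0514
finger_force: 0.0
```

```bash
python3 st.py -4 -74 5
```

```text
t 15.82 dock pos mm [ -1.  -84.2   9. ] yaw(tool x in dock) deg 89.64 tool z [ 0.003  0.    -1.   ] F dock [ 0.78  0.22 -0.07] M [ 0.   -0.03 -0.05] open 0.0514 q6 [-0.07  0.24  1.97  0.    0.93  0.1 ]
shift in tool units [ 0.41 -0.12  0.16]
```

Request:
servo_tool([
  [[0.08,0,0.08,0,0,0,0.6],[0.06,0,0,0,0,0,0.6],[0.06,0,0,0,0,0,0.6],[0.04,0,0,0,0,0,0.6]],
])

```text
time: 16.15
eef_pos: [0.5127, 0.0448, 0.0059]
orientation: [[0.176, 0.984, 0.001], [0.984, -0.176, -0.001], [-0.001, 0.001, -1.0]]
wrist_force: [-1.3, -5.3, 4.2]
opening: 0.0512
finger_force: 2.8
```

```bash
python3 st.py -4 -74 5
```

```text
t 16.15 dock pos mm [ -1.7 -80.2   5.9] yaw(tool x in dock) deg 89.59 tool z [ 0.001 -0.001 -1.   ] F dock [-0.36 -5.44  4.22] M [-0.98  0.11 -0.08] open 0.0512 q6 [-0.07  0.25  1.96 -0.    0.93  0.11]
shift in tool units [ 0.25 -0.09  0.03]
```

Request:
servo_tool([
  [[0.03,0,0,0,0,0,0.6],[0.03,0,0,0,0,0,0.6],[0,0,0,0,0,0,0.6]],
])

```text
time: 16.4
eef_pos: [0.513, 0.0461, 0.0059]
orientation: [[0.176, 0.984, 0.001], [0.984, -0.176, -0.001], [-0.001, 0.001, -1.0]]
wrist_force: [-0.8, -5.0, 3.5]
opening: 0.0514
finger_force: 2.4
```

```bash
python3 st.py -4 -74 5
```

```text
t 16.4 dock pos mm [ -1.7 -78.8   5.9] yaw(tool x in dock) deg 89.58 tool z [ 0.001 -0.001 -1.   ] F dock [ 0.08 -5.03  3.45] M [-0.76  0.1  -0.04] open 0.0514 q6 [-0.06  0.25  1.96 -0.    0.93  0.12]
shift in tool units [ 0.19 -0.09  0.03]
```

It still moves, so that is only friction. I continue.

Request:
servo_tool([
  [[0.04,0,0,0,0,0,0.6],[0.04,0,0,0,0,0,0.6],[0.04,0,0,0,0,0,0.6]],
])

```text
time: 16.65
eef_pos: [0.513, 0.0464, 0.0059]
orientation: [[0.176, 0.984, -0.001], [0.984, -0.176, -0.005], [-0.005, 0.0, -1.0]]
wrist_force: [-5.6, -24.1, 6.9]
opening: 0.0509
finger_force: 2.5
```

```bash
python3 st.py -4 -74 5
```

```text
t 16.65 dock pos mm [ -1.7 -78.5   5.9] yaw(tool x in dock) deg 89.61 tool z [ 0.    -0.005 -1.   ] F dock [ -1.42 -24.67   6.87] M [-3.11  0.51 -0.23] open 0.0509 q6 [-0.06  0.25  1.96 -0.01  0.93  0.12]
shift in tool units [ 0.18 -0.09  0.03]
```

That is the stop: y of TCP about -78.6. I back off at once and take a look.

Request:
servo_tool([
  [[-0.1,0,0,0,0,0,0.6],[-0.3,0,0,0,0,0,0.6],[-0.5,0,0,0,0,0,0.6],[-0.4,0,-0.5,0,0,0,0.6],[0,0,-1,0,0,0,0.6]],
])

```text
time: 17.07
eef_pos: [0.5035, 0.0165, 0.0398]
orientation: [[0.177, 0.984, -0.008], [0.984, -0.177, 0.001], [-0.001, -0.008, -1.0]]
wrist_force: [0.1, 0.3, -0.3]
opening: 0.0515
finger_force: 0.0
```

Request:
servo_tool([
  [[0,0,-1,0,0,0,0.6],[0,0,-1,0,0,0,0.6],[0,0,-1,0,0,0,0.6],[0,0,-0.5,0,0,0,0.6],[0,0,0,0,0,0,0.6]],
])

```text
time: 17.48
eef_pos: [0.5094, 0.0172, 0.1338]
orientation: [[0.176, 0.984, 0.006], [0.984, -0.176, -0.0], [0.001, 0.006, -1.0]]
wrist_force: [0.7, -0.8, 0.9]
opening: 0.0511
finger_force: 0.0
```

```bash
python3 st.py -4 -74 5;  python3 - <<'E'
from station import optics
from h import *
p=optics.grab_frame("scene"); pickle.dump(p,open("f7.pkl","wb"))
for n in("keeper","plate_a"):
    d=optics.silhouettes(n,p); print([(round(x["confidence"],2),x["xy"],int(x["mask"].sum())) for x in d])
    if n=="keeper": r=fit("keeper",[(p,d[0]["mask"],None)],[.57,.12,-.17]); print(r.x,r.fun)
cv2.imwrite("pics/s7.png",cv2.resize(p["image"][180:255,240:340],(800,600),interpolation=cv2.INTER_CUBIC))
E
```

```text
t 17.48 dock pos mm [  -0.3 -107.9  133.8] yaw(tool x in dock) deg 89.58 tool z [ 0.006  0.001 -1.   ] F dock [ 0.85 -0.69  0.9 ] M [ 0.05 -0.04  0.01] open 0.0511 q6 [-0.12  0.03  1.92  0.    1.18  0.06]
shift in tool units [ 1.35 -0.19  5.15]
[(0.56, [287.1, 237.0], 1498)]
[ 0.57386796  0.12394896 -0.1723848 ] 0.033037514071048976
[(0.84, [289.0, 207.9], 1087), (0.68, [216.9, 277.2], 1760), (0.59, [316.7, 158.5], 828)]
```

View pics/s7.png

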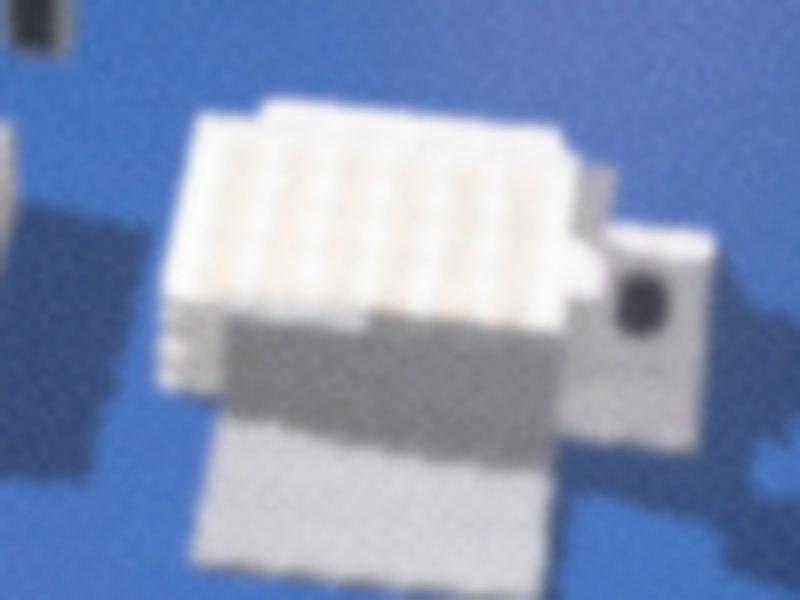

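The pile, keeper and stop look right. I check whether the -y ends are flush from bottom to top.

```bash
python3 - <<'E'
from h import *
p=pickle.load(open("f7.pkl","rb"))
D=np.array([.5295,.1226,-.1725]);c,s=np.cos(D[2]),np.sin(D[2])
for z in(6,21,36,51):
    X=[.0425,-.0675]; w=[[D[0]+c*X[0]-s*X[1],D[1]+s*X[0]+c*X[1],z/1e3]]
    print(z,proj(p,w).round(2))
g=p["image"][:,:,2].astype(float)
for r in range(212,232):
    a=g[r,252:270]; m=(a[:4].mean()+a[-7:-2].mean())/2
    i=np.argmax(a>m); print(r,round(252+i-1+(m-a[i-1])/(a[i]-a[i-1]),2),a.astype(int)[3:16])
E
```

```text
6 [[259.42 227.52]]
21 [[259.4  223.66]]
36 [[259.39 219.73]]
51 [[259.37 215.74]]
212 259.98 [ 60  61  63  71  94 155 224 247 250 249 246 244 245]
213 259.66 [ 61  59  66  76 107 175 234 248 249 248 244 244 245]
214 259.53 [ 60  59  65  79 114 186 239 249 249 247 242 243 246]
215 259.44 [ 59  58  67  84 120 190 239 249 249 246 242 241 243]
216 259.42 [ 60  64  74  84 121 185 229 241 243 241 239 236 234]
217 259.41 [ 62  68  70  84 120 169 206 219 221 223 221 220 217]
218 259.19 [ 62  66  75  87 116 168 193 198 191 194 195 192 194]
219 259.0 [ 64  62  73  85 122 171 195 190 184 181 183 185 178]
220 259.01 [ 60  67  74  86 117 161 182 184 181 180 179 178 167]
221 259.0 [ 61  72  75  87 118 165 186 184 176 178 181 180 164]
222 258.59 [ 60  72  82  89 137 185 206 197 185 181 177 177 163]
223 258.58 [ 67  74  76  93 140 194 215 214 196 182 180 174 159]
224 258.64 [ 68  73  76  90 136 185 208 206 191 181 177 170 157]
225 258.68 [ 70  75  78  91 132 177 194 190 183 176 177 171 155]
226 258.6 [ 75  76  77  91 139 185 199 186 181 176 177 172 158]
227 258.56 [ 73  77  78  93 136 184 198 186 173 174 177 171 153]
228 258.83 [ 74  78  80  85 115 146 160 154 149 158 166 159 145]
229 259.27 [ 75  78  76  81  88 102 110 106 105 114 122 121 124]
230 258.89 [ 72  77  72  75  80  80  80  83  83  84  85  91 109]
231 265.16 [ 77  79  75  79  78  77  79  80  78  78  78  94 117]
```

Allowing for shading, the ends agree to under 1 mm. The keeper fit did not change during the y push, and the gripper is clear. I hand in.

```bash
python3 -c "
from station import close_job
print(close_job())"
```

```text
the job is handed in; nothing more can be done
None
```

I handed the job in, but no verdict came back. All three plates are stacked against the long wall and the end stop, with the angle flush along the open side. The push into the stop peaked at a wrist reading of 24.7 N, just under the 25 N limit, and the feeler could not be read directly.

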